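Put the doming set back in its fitted tray

TASK

Put the doming set away in its wooden tray: the steel block with the round hollow goes in the square pocket, hollow up, and the three ball-ended punches lie down in the three troughs by size, the largest in the widest trough, the smallest in the narrowest, either way round. Set each one down gently, flat on the floor of its place, without dropping it. The grooved swage block and the flat punch without a ball are not part of the set: leave them where they are on the bench.

Things in the scene. Friction and masses are not known exactly. Their poses are not given: they have to be found in the camera images.
- punch_large: The largest doming punch, steel, about 0.2 kg: 30 mm ball at its +x end, square shank 14 x 14 mm, 84 mm long overall, lying on ball and tail. Origin: on its axis at half that length, 12 mm above what it lies on; x level, along it to the ball; z up. The shank runs from the tail to 12 mm on the ball side of the origin; grip it there, across (along y).
- punch_medium: The middle doming punch, steel, about 0.1 kg: 20 mm ball at its +x end, square shank 11 x 11 mm, 72 mm long overall, lying on ball and tail. Origin: on its axis at half that length, 8 mm above what it lies on; x level, along it to the ball; z up. The shank runs from the tail to 16 mm on the ball side of the origin; grip it there, across (along y).
- punch_small: The smallest doming punch, steel, under 0.05 kg: 12 mm ball at its +x end, square shank 8 x 8 mm, 60 mm long overall, lying on ball and tail. Origin: on its axis at half that length, 5 mm above what it lies on; x level, along it to the ball; z up. The shank runs from the tail to 18 mm on the ball side of the origin; grip it there, across (along y).
- doming_block: Doming block: plain steel cube, 42 mm, with a round hollow 30 mm wide and 14 mm deep sunk in its top face (smaller round marks of hollows on the sides), about 0.5 kg. Origin: centre of its underside; x and y square to its sides, z up.
- insert_large: Fixed wooden insert, 110 (x) x 84 (y) x 18 mm, one of four, 2 x 2 in any order, in a tray 236 x 184 mm with its rim 26 mm above the bench. Has the widest trough: along x, 46 mm wide, 100 long, black-lined floor 6 mm above the underside, walls 12 high; the walls are cut away in the middle 40 mm of x, over the full 84 mm width, for fingers. Origin: centre of its underside, 5 mm above the bench.
- insert_medium: Fixed wooden insert, 110 (x) x 84 (y) x 18 mm, one of four, 2 x 2 in any order, in a tray 236 x 184 mm with its rim 26 mm above the bench. Has the middle-sized trough: along x, 36 mm wide, 88 long, black-lined floor 6 mm above the underside, walls 12 high; the walls are cut away in the middle 40 mm of x, over the full 84 mm width, for fingers. Origin: centre of its underside, 5 mm above the bench.
- insert_small: Fixed wooden insert, 110 (x) x 84 (y) x 18 mm, one of four, 2 x 2 in any order, in a tray 236 x 184 mm with its rim 26 mm above the bench. Has the narrowest trough: along x, 28 mm wide, 76 long, black-lined floor 6 mm above the underside, walls 12 high; the walls are cut away in the middle 40 mm of x, over the full 84 mm width, for fingers. Origin: centre of its underside, 5 mm above the bench.
- insert_block: Fixed wooden insert, 110 (x) x 84 (y) x 18 mm, one of four, 2 x 2 in any order, in a tray 236 x 184 mm with its rim 26 mm above the bench. Square pocket in its middle, 58 x 58 mm, 12 mm deep, black-lined floor 6 mm above the insert's underside, with no finger gap. Origin: centre of its underside, 5 mm above the bench.
- swage_block: Swage block, not part of the set: steel block 42 x 42 x 30 mm high whose top has three parallel straight grooves and no round hollow. Origin: centre of its underside.
- flat_punch: Flat planishing punch, not part of the set: straight steel bar 12 x 12 mm, 78 mm long, with a flat, thinner tip and no ball. Origin: its middle, on the axis, 6 mm above the bench; x along the bar to the tip.
Mind the look-alikes: they are no part of the job. Leave any purple look-alike of the punch_small alone.

How it is judged (in metres and radians):
At the end, for the whole second after the job is handed in: Each punch on the floor (within 4 mm) of the trough of its size, within 16 mm of its centre and 0.35 rad of its line; block in the square pocket, within 14 mm of centre and 4 mm of the floor, hollow up; all released, at rest; swage block and flat punch within 15 mm of their starts (horizontal distance between punch_large and insert_large below 0.016 m and z of punch_large in the frame of insert_large below 0.02185 m and angle between the x axis of punch_large and the x axis of insert_large, either way round below 0.35 rad and linear speed of each of punch_large, punch_medium, punch_small, doming_block below 0.02 m/s and horizontal distance between punch_medium and insert_medium below 0.016 m and z of punch_medium in the frame of insert_medium below 0.01811 m and angle between the x axis of punch_medium and the x axis of insert_medium, either way round below 0.35 rad and horizontal distance between punch_small and insert_small below 0.016 m and z of punch_small in the frame of insert_small below 0.01511 m and angle between the x axis of punch_small and the x axis of insert_small, either way round below 0.35 rad and horizontal distance between doming_block and insert_block below 0.014 m and z of doming_block in the frame of insert_block below 0.01 m and angle between doming_block's own z axis and vertical below 0.1 rad and distance of each of swage_block, flat_punch from where it was at the start of the episode below 0.015 m); the robot touches nothing.
It fails at once if the swage block or the flat punch, which are not part of the set, is moved more than 15 mm (distance of any of swage_block, flat_punch from where it was at the start of the episode above 0.015 m).
It fails at once if a thing of the set is dropped or thrown (faster than 0.6 m/s with no finger on it, a fall of about 20 mm) ((contact force between punch_large and the fingers below 0.05 N and linear speed of punch_large above 0.6 m/s) or (contact force between punch_medium and the fingers below 0.05 N and linear speed of punch_medium above 0.6 m/s) or (contact force between punch_small and the fingers below 0.05 N and linear speed of punch_small above 0.6 m/s) or (contact force between doming_block and the fingers below 0.05 N and linear speed of doming_block above 0.6 m/s)).
It also fails if it takes over 106 s, if anything falls off the work surface, if the arm or the gripper's body presses on something with over 40 N, if the wrist force passes 120 N, or if a joint passes its speed limit or range.

ROBOT

A 6-joint arm with a two-finger parallel gripper is mounted at the origin on the work surface. World frame = base frame: x ahead of the robot, y to its left, z up, the work surface at z = 0. Lengths are in m, angles in degrees, forces in N, time in s.
With the tool pointing down it reaches from about 0.3 to 0.75 m from the base axis. Payload 8.5 kg.
Tool frame: the origin (TCP) lies on the centre line of the jaws, within the pads' length; the fingertips stand tips_ahead ahead of it and the grasp point (between the pads) lies 3 mm ahead of it (tips_ahead is the distance from the TCP to the fingertips, in m); z points along the fingers, y is the line along which they close (so a half turn about z gives the same grasp; the last joint's range is limited). The gripper opens to 85 mm and grips with 20 to 120 N. Pads are 22 mm wide; open, the fingers measure 114 mm over their backs; the gripper's body (76 mm by 85 mm) begins 54 mm behind the grasp point. The pads swing forward as they close: fully open they stand 13 mm farther back than shut.
Start: joints at [-87.794, 21.807, 74.336, -0, 83.858, -12.336], TCP at [0.138, -0.532, 0.253] pointing down, gripper open.
Joint ranges: [-178.18, 178.18], [-50.72, 133.34], [12.68, 142.11], [-81.47, 261.47], [9.98, 163.14], [-165.26, 165.26]. Speed limits (degrees/s): [136.94, 136.94, 180, 180, 180, 180].

INTERFACE

Orientations are given as a 3x3 rotation matrix whose columns are the frame's x, y, z axes.
In Python, from rig import observe, get_image, close_job, tips_ahead gives the robot as it stands.
- The arm moves only by the tool drive_effector, called after "Call:" as name(argument=value, ...) on one line, values as JSON. Schema: {"type":"object","properties":{"ticks":{"type":"string"},"grip_force":{"type":"number"},"only":{"type":"string"},"quiet":{"type":"boolean"},"lines":{"type":"string"}},"required":["ticks"],"additionalProperties":false}. ticks is a string of 1 to 10 rows, parted by semicolons, with the numbers parted by spaces; each row has 5 numbers: dx, dy, dz in shares of the most that a row can go, 1 being 50 mm, then a turn about the tool's z in a scale on which 1.0 is 120 degrees, then the finger opening in m; each row shifts and turns the commanded pose from where the row before left it, along the tool's axes as they then stand; what a row does not reach is not made up. A row lasts 1/10 s, in which the tool goes at most 0.05 m and 8.59 degrees, less where a joint would pass 70% of its speed; a pose out of reach is approached as far as the arm can. The fingers move at their own pace and stop on an object; grip_force is the grip in N (left out, the last holds). Time passes only in rows, so rows that do not move let the fingers close. The tool returns the time, the measured TCP pose, the force, the opening and the grip force at its end. only (a regular expression) keeps the lines of the reply that match it, lines (a string "A,B") keeps lines A to B, and quiet returns only ok. Shift and turn numbers lie between -1 and 1, and a call with a number outside is refused. Input that does not fit is refused with a message, and nothing moves.
- observe(): the state, without advancing time (a new reading comes with each control period).
- get_image(name): name is "scene" or "top" or "wrist"; returns a dict with "pixels" (384x512x3 uint8, red, green, blue), "depth" (384x512 float32, m along the optical axis (not along the pixel's ray), 0 where there is no reading), "K" (3x3 intrinsics, pixels), "distortion" ([k1, k2, p1, p2, k3] as OpenCV has them; the pictures are not rectified), "extrinsics" (4x4, takes a point from world to camera coordinates). Camera axes: x right, y down, z forward; pixel columns grow to the right and rows downward; lengths in m; the calibration is good to about 2 mm. A picture is of the moment at which its call begins.
- close_job(): hands the job in; it is judged then, once.
The state is a dict: "time_s": time; "q": joint angles; "qvel": joint speeds; "joint_efforts": joint torques, N m; "position": TCP position; "tool_rot": TCP orientation; "ft_force": force on the tool from outside, world axes, zero at the start; "wrist_torque": the same for the moment, N m; "grip_width": finger opening in m; "gripper_force": force on a finger pad.
Only numpy, scipy, OpenCV 4.12 (cv2) and the standard library are available. Lean on these libraries where they do the work, as an engineer would, in place of code of your own. Each camera call takes 0.05 s, during which the arm holds its last target. There are 200 camera calls.

## Working session

There is one attempt and no reset: what is moved stays moved. The work goes in short steps, Python scripts to look and compute and a tool call to move; the robot and the scene stay as the last step left them, time stands still between calls to the robot, and variables do not carry over. Pictures are saved under pics/ and viewed, at most 14 in all, crops included, and the job is handed in when it is done.

```bash
ls; mkdir -p pics
```

Run:
```python
from rig import observe,get_image,tips_ahead
import cv2,numpy as np
print(tips_ahead); o=observe(); print(o['time_s'],o['position'],o['tool_rot'],o['grip_width'])
for n in ['top','scene']:
    im=get_image(n); np.savez(f'{n}0.npz',**im)
    cv2.imwrite(f'pics/{n}0.png',cv2.resize(im['pixels'][:,:,::-1],(800,600),interpolation=cv2.INTER_CUBIC))
    E=im['extrinsics'];print(n,im['K'].round(1).tolist(),im['distortion'],(-E[:3,:3].T@E[:3,3]).round(3),E[:3,:3].round(2).tolist(),(im['depth']>0).mean())
```

```text
pics
0.022
0.0 [ 0.13808756 -0.53210304  0.25268749] [[ 9.67958337e-01  2.51110840e-01 -6.45838016e-05]
 [ 2.51110643e-01 -9.67957184e-01  1.52806261e-03]
 [ 3.21198730e-04 -1.49531862e-03 -9.99998830e-01]] 0.08544430657093609
top [[386.0, 0.0, 251.6], [0.0, 386.0, 191.5], [0.0, 0.0, 1.0]] [-0.03802517  0.          0.          0.          0.        ] [ 0.332 -0.013  0.867] [[-0.12, -0.99, -0.0], [-0.97, 0.12, -0.2], [0.2, -0.02, -0.98]] 0.996002197265625
scene [[460.4, 0.0, 258.2], [0.0, 460.4, 186.9], [0.0, 0.0, 1.0]] [-0.02005488  0.          0.          0.          0.        ] [0.96  0.702 0.762] [[-0.85, 0.52, 0.01], [0.33, 0.56, -0.76], [-0.4, -0.65, -0.65]] 0.9959869384765625
```

View pics/top0.png

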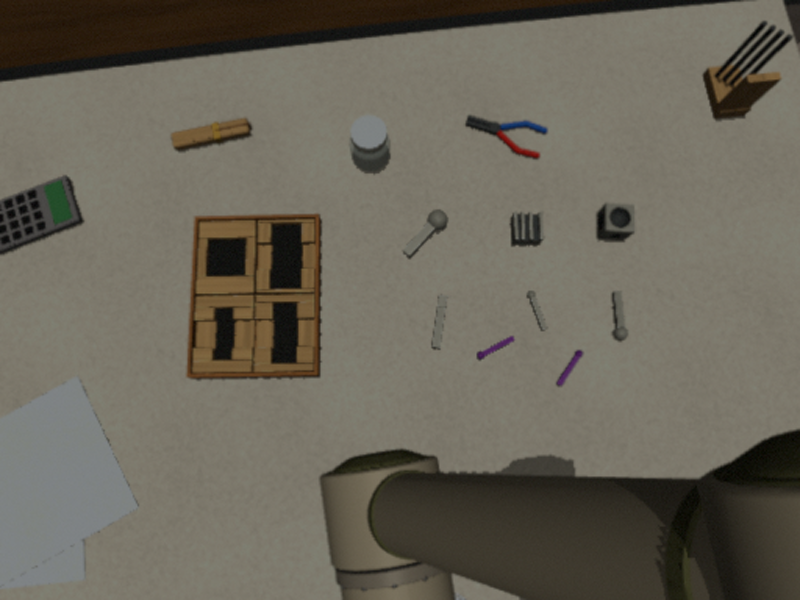

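View pics/scene0.png

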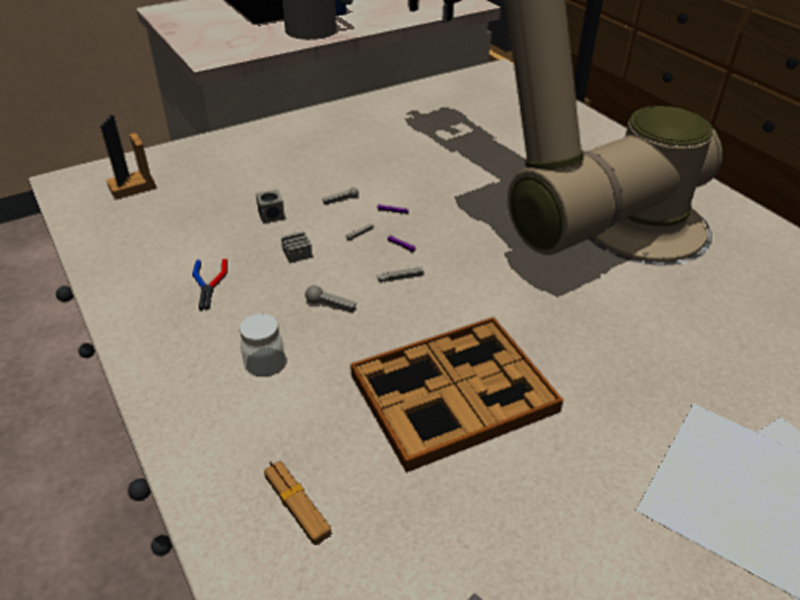

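The top view (800x600 picture) shows these candidates:
- **Punches:** ball punches at (430,232) large, (619,316) medium and (537,310) small.
- **Look-alikes:** the purple ones at (495,348) and (569,368), and the flat punch at (440,322).
- **Blocks:** grooved swage at (527,229), and the block with a hollow at (617,220).
- **Tray:** square pocket (226,257), narrow trough (225,332), and two wider ones at (287,255) and (286,332).

Next I'll measure and check a close crop.

Create h.py:
```python
import numpy as np,cv2
from rig import observe,get_image
def rays(im,uv):
    E=im['extrinsics'];p=cv2.undistortPoints(np.float32(uv).reshape(-1,1,2),im['K'],np.array(im['distortion'])).reshape(-1,2)
    d=np.c_[p,np.ones(len(p))]@E[:3,:3]; return -E[:3,:3].T@E[:3,3],d
def plane(im,uv,z):
    c,d=rays(im,uv); return c+d*((z-c[2])/d[:,2])[:,None]
def cloud(im):
    h,w=im['depth'].shape; uv=np.stack(np.meshgrid(np.arange(w),np.arange(h)),-1).reshape(-1,2)
    c,d=rays(im,uv); return (c+d*im['depth'].reshape(-1,1)).reshape(h,w,3)
def blobs(mask,mn):
    cs,_=cv2.findContours(mask.astype(np.uint8),cv2.RETR_EXTERNAL,cv2.CHAIN_APPROX_NONE)
    return [c for c in cs if cv2.contourArea(c)>mn]
```

Run:
```python
from h import *
im=dict(np.load('top0.npz')); P=cloud(im)
b=P[150:170,300:320];print('bench z',np.median(P[210:230,215:260,2]),P[210:230,215:260,2].std())
m=(P[:,:,2]>0.004)&(P[:,:,0]>0.2); m[:130]=0;m[250:]=0
for c in blobs(m,15):
    mm=np.zeros(m.shape,np.uint8);cv2.drawContours(mm,[c],-1,1,-1);Q=P[mm>0]
    r=cv2.minAreaRect(np.float32(Q[:,:2])*1000)
    print(np.mean(c.reshape(-1,2),0).round()*800/512,'ctr',np.round(r[0],1),'size',np.round(r[1],1),'ang',round(r[2],1),'zmax',np.percentile(Q[:,2],95).round(4),len(Q))
# black floors
g=im['pixels'].max(2); t=(g<35).astype(np.uint8); t[:,:118]=0;t[:,206:]=0;t[:135]=0;t[245:]=0
for c in blobs(t,100):
    Q=plane(im,c.reshape(-1,2),0.011);r=cv2.minAreaRect(np.float32(Q[:,:2])*1000)
    print('black',c.reshape(-1,2).mean(0).round()*800/512,np.round(r[0],1),np.round(r[1],1),round(r[2],1))
a=im['pixels'][:,:,::-1][125:245,250:420]; s=dict(np.load('scene0.npz'))['pixels'][:,:,::-1][110:205,150:290]
cv2.imwrite('pics/c1.png',np.vstack([cv2.resize(a,(700,494),interpolation=3)[:290],cv2.resize(s,(700,475),interpolation=3)[:300]]))
```

```text
bench z 8.626260623340043e-05 0.06444835144887084
[570.3125 367.1875] ctr [ 379.4 -272.3] size [11.8 59.1] ang 50.1 zmax 0.012 114
[493.75  346.875] ctr [ 421.1 -169.5] size [ 9.8 59.2] ang 18.3 zmax 0.0126 99
[439.0625 321.875 ] ctr [414.2 -69.4] size [ 27.2 198.4] ang 63.4 zmax 0.0145 188
[617.1875 315.625 ] ctr [ 445.8 -355.1] size [18.7 72.1] ang 81.2 zmax 0.0187 214
[537.5   309.375] ctr [ 467.9 -237.4] size [58.5 10.5] ang 10.3 zmax 0.0114 106
[254.6875 296.875 ] ctr [505.1 113.7] size [307.1 300. ] ang 80.4 zmax 0.0265 8640
[526.5625 226.5625] ctr [ 463.3 -148. ] size [ 58.9 372.9] ang 53.2 zmax 0.032 417
[425.   231.25] ctr [599.1 -92.6] size [27.7 81.7] ang 45.9 zmax 0.0288 293
[615.625  220.3125] ctr [ 454.8 -212.1] size [ 58.8 465. ] ang 38.9 zmax 0.0439 522
[ 34.375 221.875] ctr [551.4 254.4] size [682.6 113. ] ang 60.0 zmax 0.0184 1180
black [223.4375 332.8125] [489.4 213.6] [27.9 72.9] 84.2
black [284.375  332.8125] [480.1 127.3] [34.6 84.1] 83.4
black [226.5625 256.25  ] [603.2 204.5] [54.5 52.7] 82.9
black [285.9375 256.25  ] [594.3 116.5] [44.1 97.4] 85.4
```

View pics/c1.png

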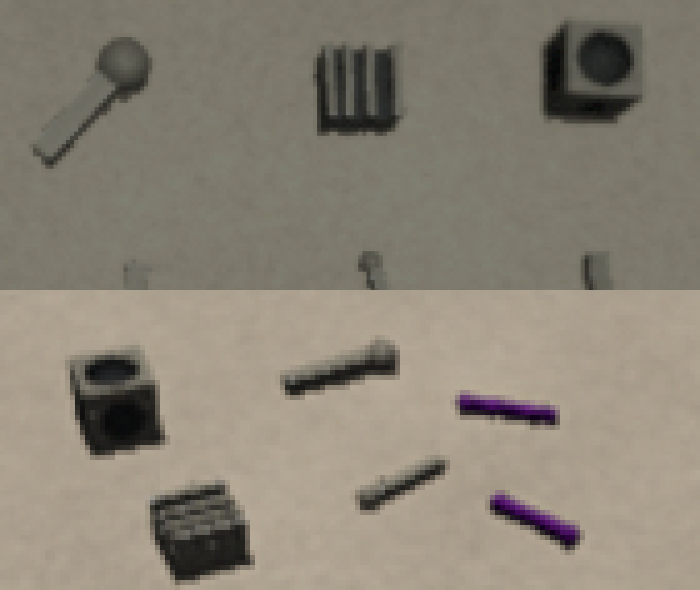

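The crop shows the cube at (605,60), hollow up, about 28 mm wide. The grooved swage is at (360,85). The large punch's ball is upper right of its shank, and the medium and small ones are as listed. Next I'll refine the block and tray and work out the first move.

Add to h.py:
```python
def need(x,y,z,yaw):
    o=observe();R=np.array(o['tool_rot']);d=R.T@(np.array([x,y,z])-o['position'])
    cy=np.degrees(np.arctan2(R[1,0],R[0,0])); t=-((yaw-cy+90)%180-90)
    print('tool d',d.round(4),'turn',round(t,1),'yaw',round(cy,1),'q6',np.round(o['q'][5],1))
def line(Q):
    r=cv2.minAreaRect(np.float32(Q)*1000);a=r[2] if r[1][0]>=r[1][1] else r[2]+90
    return np.round(r[0],1),np.round(r[1],1),round((a+90)%180-90,1)
```

Run:
```python
from h import *
im=dict(np.load('top0.npz')); P=cloud(im)
def reg(u0,u1,v0,v1,z0,z1):
    m=np.zeros(P.shape[:2],bool);m[int(v0*.64):int(v1*.64),int(u0*.64):int(u1*.64)]=1
    m&=(P[:,:,2]>z0)&(P[:,:,2]<z1); cs=blobs(m,5);c=max(cs,key=cv2.contourArea)
    k=np.zeros(m.shape,np.uint8);cv2.drawContours(k,[c],-1,1,-1);k&=m
    return P[k>0][:,:2]
for n,a in dict(block=(590,650,195,250,.036,.048),swage=(500,555,200,255,.022,.036),large=(395,460,200,265,.004,.034),flat=(425,455,285,355,.004,.02),medium=(605,640,285,345,.004,.025),small=(520,555,285,335,.004,.02),tray=(180,330,205,385,.019,.03)).items(): print(n,*line(reg(*a)))
c=blobs(((im['pixels'][:,:,0]>im['pixels'][:,:,2].astype(int)*1.6)&(np.indices(P.shape[:2])[0]>120)&(np.indices(P.shape[:2])[0]<250)&(np.indices(P.shape[:2])[1]<220)).astype(np.uint8),2000)
for k in c: print('tray colour',*line(plane(im,k.reshape(-1,2),.026)[:,:2]))
need(.5385,-.351,.15,0)
```

```text
block [ 583.8 -371.2] [43.3 43.9] -10.9
swage [ 591.6 -234. ] [27.4 42.9] -6.9
large [599.1 -92.6] [27.7 81.7] -44.1
flat [468.9 -94.3] [14.3 77.5] -13.5
medium [ 445.8 -355.1] [18.7 72.1] -8.8
small [ 467.9 -237.4] [58.5 10.5] 10.3
tray [539.3 164.2] [184.3 237.7] -5.9
tray colour [538.1 163.3] [185.6 237.8] -5.8
tool d [ 0.433  -0.0747  0.103 ] turn 14.5 yaw 14.5 q6 -12.3
```

```bash
python3 -c "
from h import *
need(.5838,-.371,.15,-10.9)"
```

```text
tool d [ 0.4719 -0.044   0.103 ] turn 25.4 yaw 14.5 q6 -12.3
```

The manual's scale: shifts go in shares of 50 mm and turns go in shares of 120 degrees. Converting my numbers, 0.047 m is 0.94, 0.01 m is 0.2.

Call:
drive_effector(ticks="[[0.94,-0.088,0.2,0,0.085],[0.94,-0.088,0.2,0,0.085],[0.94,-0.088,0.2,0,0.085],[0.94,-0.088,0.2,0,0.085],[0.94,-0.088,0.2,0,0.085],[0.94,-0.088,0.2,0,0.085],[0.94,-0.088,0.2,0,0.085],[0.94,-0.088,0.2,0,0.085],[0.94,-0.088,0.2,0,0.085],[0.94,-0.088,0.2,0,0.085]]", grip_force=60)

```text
refused: ticks: the value is not of type 'string' (schema: type "string"). Nothing was moved.
```

Nothing moved. I misread the format; it is rows parted by semicolons, with the numbers parted by spaces. Resending.

Call:
drive_effector(ticks="0.94 -0.088 0.2 0 0.085;0.94 -0.088 0.2 0 0.085;0.94 -0.088 0.2 0 0.085;0.94 -0.088 0.2 0 0.085;0.94 -0.088 0.2 0 0.085;0.94 -0.088 0.2 0 0.085;0.94 -0.088 0.2 0 0.085;0.94 -0.088 0.2 0 0.085;0.94 -0.088 0.2 0 0.085;0.94 -0.088 0.2 0 0.085", grip_force=60)

```text
time_s: 1.1
position: [0.5836, -0.3707, 0.1525]
tool_rot: [[0.968, 0.251, -0.001], [0.251, -0.968, 0.001], [-0.001, -0.001, -1.0]]
ft_force: [-0.6, -1.2, 0.8]
grip_width: 0.0849
gripper_force: 0.0
```

Call:
drive_effector(ticks="0 0 0 0.07 0.085;0 0 0 0.0708 0.085;0 0 0 0.0708 0.085;0 0 0 0 0.085")

```text
time_s: 1.5
position: [0.582, -0.3715, 0.1527]
tool_rot: [[0.982, -0.189, -0.001], [-0.189, -0.982, 0.001], [-0.001, -0.001, -1.0]]
ft_force: [0.3, 0.2, -0.3]
grip_width: 0.0846
gripper_force: 0.0
```

Run:
```python
from h import *
im=get_image('wrist');np.savez('w1.npz',**im)
cv2.imwrite('pics/w1.png',im['pixels'][:,:,::-1])
E=im['extrinsics'];print((-E[:3,:3].T@E[:3,3]).round(3),E[2,:3].round(2))
P=cloud(im);m=(P[:,:,2]>.038)&(P[:,:,2]<.046)&(np.hypot(P[:,:,0]-.584,P[:,:,1]+.371)<.05)
for c in blobs(m,200):
    k=np.zeros(m.shape,np.uint8);cv2.drawContours(k,[c],-1,1,-1);k&=m
    print(*line(P[k>0][:,:2]))
need(.5838,-.371,.15,-10.9)
```

```text
[ 0.656 -0.386  0.274] [-0.29  0.06 -0.95]
[ 582.6 -373.8] [42.2 42.4] -10.8
tool d [ 0.0017 -0.001   0.0029] turn 0.2 yaw -10.7 q6 58.3
```

View pics/w1.png

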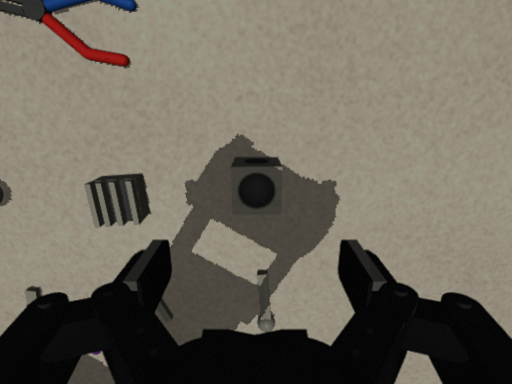

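The wrist view shows the block at (257,190), hollow up, centred between the jaws. Swage is at (118,200) and the medium punch at (265,300). I'll read the fingertip height from depth to settle tips_ahead when open, then go down.

Run:
```python
from h import *
im=dict(np.load('w1.npz'));P=cloud(im)
for s in [(slice(235,330),slice(100,172)),(slice(235,330),slice(338,410))]:
    Q=P[s].reshape(-1,3);Q=Q[(Q[:,2]>.1)&(Q[:,2]<.2)];print(len(Q),np.percentile(Q[:,2],[0.5,2,5,20]).round(4),Q[Q[:,2]<np.percentile(Q[:,2],5)].mean(0).round(4))
import rig;print(rig.tips_ahead)
```

```text
3458 [0.1451 0.1474 0.1501 0.1597] [ 0.5922 -0.3299  0.1476]
3477 [0.1453 0.1476 0.1505 0.1602] [ 0.5763 -0.4148  0.1479]
0.022
```

Call:
drive_effector(ticks="0.02 0.02 0.32 0 0.085;0 0 0.4 0 0.085;0 0 0.4 0 0.085;0 0 0.4 0 0.085;0 0 0.4 0 0.085;0 0 0.24 0 0.085;0 0 0 0 0.04;0 0 0 0 0.04;0 0 0 0 0.04;0 0 0 0 0.04", grip_force=80)

```text
time_s: 2.55
position: [0.5833, -0.3733, 0.0468]
tool_rot: [[0.982, -0.188, 0.002], [-0.188, -0.982, -0.002], [0.002, 0.001, -1.0]]
ft_force: [-0.5, 0.1, 3.5]
grip_width: 0.0412
gripper_force: 47.3
```

Call:
drive_effector(ticks="0 0 0 0 0.03;0 0 0 0 0.03")

```text
time_s: 2.75
position: [0.5833, -0.3734, 0.0471]
tool_rot: [[0.982, -0.188, 0.002], [-0.188, -0.982, -0.002], [0.002, 0.002, -1.0]]
ft_force: [-0.6, -0.1, 6.2]
grip_width: 0.0401
gripper_force: 82.3
```

In the tool's units: -0.02 m is -0.4, -0.015 m is -0.3.

Call:
drive_effector(ticks="0 0 -0.1 0 0.03;0 0 -0.3 0 0.03;0 0 -0.4 0 0.03;0 0 -0.4 0 0.03;0 0 -0.4 0 0.03;0 0 -0.2 0 0.03;0 0 0 0 0.03")

```text
time_s: 3.45
position: [0.5831, -0.3732, 0.137]
tool_rot: [[0.982, -0.188, 0.002], [-0.188, -0.982, -0.002], [0.002, 0.001, -1.0]]
ft_force: [1.1, -0.5, -5.9]
grip_width: 0.0402
gripper_force: 81.9
```

```bash
python3 -c "
from h import *
need(.601,.2025,.12,-5.9)"
```

```text
tool d [-0.0908 -0.5688  0.016 ] turn -5.0 yaw -10.9 q6 58.5
```

In the tool's units: -0.044 m is -0.88, -0.04 m is -0.8.

Call:
drive_effector(ticks="-0.06 -0.4 0 0 0.03;-0.12 -0.8 0 0 0.03;-0.14 -0.88 0 0 0.03;-0.14 -0.88 0 0 0.03;-0.14 -0.88 0 0 0.03;-0.14 -0.88 0 0 0.03;-0.14 -0.88 0 0 0.03;-0.14 -0.88 0 0 0.03;-0.14 -0.88 0 0 0.03;-0.14 -0.88 0 0 0.03", quiet=true)

```text
ok
```

Call:
drive_effector(ticks="-0.14 -0.88 0 0 0.03;-0.14 -0.88 0 0 0.03;-0.14 -0.88 0 0 0.03;-0.1 -0.6 0 0 0.03;-0.04 -0.3 0 0 0.03;0 0 0 -0.0417 0.03;0 0 0 0 0.03;0 0 0 0 0.03")

```text
time_s: 5.25
position: [0.6023, 0.2223, 0.1348]
tool_rot: [[0.994, -0.105, -0.001], [-0.105, -0.994, -0.0], [-0.001, 0.001, -1.0]]
ft_force: [0.4, -0.2, -5.4]
grip_width: 0.0401
gripper_force: 82.3
```

Run:
```python
from h import *
need(.601,.2025,.059,-5.9)
im=get_image('wrist');np.savez('w2.npz',**im)
cv2.imwrite('pics/w2.png',im['pixels'][:,:,::-1])
P=cloud(im)
g=im['pixels'].max(2)
o=observe();x,y,_=o['position']
m=(P[:,:,2]>.075)&(P[:,:,2]<.15)&(np.hypot(P[:,:,0]-x,P[:,:,1]-y)<.03)
print('block pts z',np.percentile(P[m][:,2],[5,50,95]).round(3))
m=(P[:,:,2]>.019)&(P[:,:,2]<.03);print('rim',*line(P[m][:,:2]))
```

```text
tool d [0.0008 0.0198 0.0758] turn -0.1 yaw -6.0 q6 105.7
block pts z [0.102 0.129 0.144]
rim [538.5 162.5] [185.  236.8] -5.9
```

View pics/w2.png

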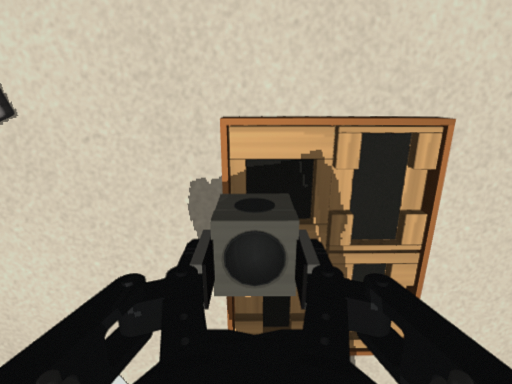

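The wrist view shows the block held level at (255,240), with the pocket just to its right and ahead. I overshot y by about 20 mm. I'll correct that and lower.

In the tool's units: 0.015 m is 0.3, 0.011 m is 0.22.

Call:
drive_effector(ticks="0 0.2 0 0 0.03;-0.01 0.22 0 0 0.03;0 0 0.3 0 0.03;0 0 0.3 0 0.03;0 0 0.3 0 0.03;0 0 0.2 0 0.03;0 0 0.12 0 0.03;0 0 0 0 0.03;0 0 0 0 0.03")

```text
time_s: 6.2
position: [0.6001, 0.2021, 0.0749]
tool_rot: [[0.995, -0.102, 0.001], [-0.102, -0.995, 0.0], [0.001, -0.0, -1.0]]
ft_force: [-0.2, 0.1, -5.1]
grip_width: 0.0402
gripper_force: 82.2
```

```bash
python3 -c "
from h import *
need(.6005,.2015,.058,-5.9)"
```

```text
tool d [0.0005 0.0005 0.0169] turn 0.0 yaw -5.9 q6 103.8
```

In the tool's units: 0.006 m is 0.12, 0.004 m is 0.08.

Call:
drive_effector(ticks="0 0 0.12 0 0.03;0 0 0.08 0 0.03;0 0 0.04 0 0.03;0 0 0.02 0 0.03;0 0 0.02 0 0.03;0 0 0 0 0.03;0 0 0 0 0.03")

```text
time_s: 6.9
position: [0.5998, 0.2022, 0.0605]
tool_rot: [[0.995, -0.102, 0.0], [-0.102, -0.995, 0.0], [0.0, -0.0, -1.0]]
ft_force: [0.1, 0.4, -5.9]
grip_width: 0.0403
gripper_force: 82.3
```

In the tool's units: 0.001 m is 0.02.

Call:
drive_effector(ticks="0 0 0.02 0 0.03;0 0 0.02 0 0.03;0 0 0.02 0 0.03;0 0 0 0 0.03")

```text
time_s: 7.3
position: [0.5998, 0.2022, 0.0581]
tool_rot: [[0.995, -0.102, 0.001], [-0.102, -0.995, 0.0], [0.001, -0.0, -1.0]]
ft_force: [-3.1, -0.9, 2.8]
grip_width: 0.0403
gripper_force: 83.1
```

It's in contact. I'll release and rise.

In the tool's units: -0.03 m is -0.6, -0.02 m is -0.4.

Call:
drive_effector(ticks="0 0 0 0 0.055;0 0 0 0 0.06;0 0 0 0 0.06;0 0 -0.2 0 0.06;0 0 -0.4 0 0.06;0 0 -0.6 0 0.06;0 0 -0.6 0 0.06;0 0 0 0 0.05", grip_force=60)

```text
time_s: 8.1
position: [0.6015, 0.2025, 0.1526]
tool_rot: [[0.995, -0.102, 0.009], [-0.102, -0.995, 0.001], [0.009, -0.002, -1.0]]
ft_force: [-0.5, -0.5, -0.2]
grip_width: 0.05
gripper_force: 0.0
```

Run:
```python
from h import *
im=get_image('wrist');P=cloud(im)
m=(P[:,:,2]>.04)&(P[:,:,2]<.065)&(np.hypot(P[:,:,0]-.6,P[:,:,1]-.2)<.05)
for c in blobs(m,200):
    k=np.zeros(m.shape,np.uint8);cv2.drawContours(k,[c],-1,1,-1);k&=m
    print(*line(P[k>0][:,:2]),np.percentile(P[k>0][:,2],[10,50,90]).round(4))
need(.5991,-.0926,.10,-44)
```

```text
[599.5 201.8] [42.1 42.5] -5.5 [0.0426 0.0529 0.0542]
tool d [0.0284 0.2936 0.0498] turn 38.1 yaw -5.9 q6 103.8
```

The block is seated, with its top at 0.053 m as expected. Next is the large punch.

In the tool's units: 0.042 m is 0.84, 0.004 m is 0.08, 8 degrees is 0.0667.

Call:
drive_effector(ticks="0.08 0.84 0.1 0 0.05;0.08 0.84 0.1 0 0.05;0.08 0.84 0.1 0 0.05;0.08 0.84 0.1 0 0.05;0.08 0.84 0.1 0 0.05;0.08 0.84 0.1 0 0.05;0.08 0.84 0 0 0.05;0 0 0 0.0667 0.05;0 0 0 0.0667 0.05;0 0 0 0.0667 0.05", quiet=true)

```text
ok
```

Call:
drive_effector(ticks="0 0 0 0.0583 0.05;0 0 0 0.0583 0.05;0 0 0 0 0.05;0 0 0 0 0.05")

```text
time_s: 9.55
position: [0.5974, -0.093, 0.1168]
tool_rot: [[0.723, -0.691, -0.001], [-0.691, -0.723, 0.0], [-0.001, 0.0, -1.0]]
ft_force: [-0.3, 0.0, -0.1]
grip_width: 0.0501
gripper_force: 0.0
```

Add to h.py:
```python
def punch(x,y,zmax,r=.06,name=None):
    im=get_image('wrist');P=cloud(im)
    if name: cv2.imwrite(name,im['pixels'][:,:,::-1])
    m=(P[:,:,2]>.0035)&(P[:,:,2]<zmax)&(np.hypot(P[:,:,0]-x,P[:,:,1]-y)<r)
    for c in blobs(m,150):
        k=np.zeros(m.shape,np.uint8);cv2.drawContours(k,[c],-1,1,-1);k&=m
        print(*line(P[k>0][:,:2]),np.percentile(P[k>0][:,2],95).round(4))
```

Run:
```python
from h import *
punch(.599,-.093,.034,name='pics/w3.png')
need(.5991,-.0926,.02,-44)
```

```text
[600. -95.] [28.6 83.7] -43.8 0.0298
tool d [ 0.0009 -0.0015  0.0969] turn 0.3 yaw -43.7 q6 113.6
```

View pics/w3.png

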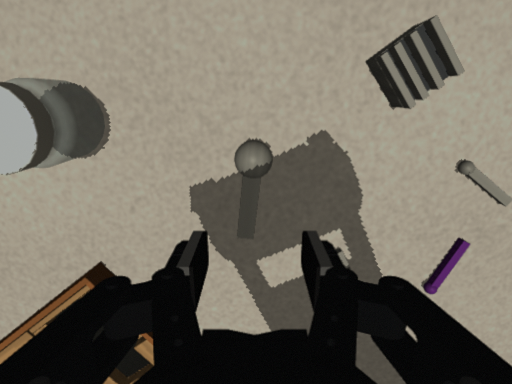

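The view shows the large punch with its ball at (253,158) and shank down to (246,235), aligned between the jaws.

In the tool's units: 0.02 m is 0.4, 0.011 m is 0.22.

Call:
drive_effector(ticks="0.05 -0.02 0.3 0 0.05;0 0 0.4 0 0.05;0 0 0.4 0 0.05;0 0 0.4 0 0.05;0 0 0.22 0 0.05;0 0 0.08 0 0.05;0 0 0 0 0.05;0 0 0 0 0.03;0 0 0 0 0.01;0 0 0 0 0.008", grip_force=60, lines="1,2")

```text
time_s: 10.6
position: [0.6005, -0.0943, 0.0283]
```

Call:
drive_effector(ticks="0 0 0 0 0.008;0 0 0 0 0.008;0 0 0 0 0.008")

```text
time_s: 10.9
position: [0.6005, -0.0943, 0.0282]
tool_rot: [[0.721, -0.693, 0.002], [-0.693, -0.721, -0.001], [0.002, -0.001, -1.0]]
ft_force: [-1.0, 0.2, 6.0]
grip_width: 0.0125
gripper_force: 60.1
```

In the tool's units: -0.02 m is -0.4, -0.015 m is -0.3, -8 degrees is -0.0667.

Call:
drive_effector(ticks="0 0 -0.1 0 0.008;0 0 -0.3 0 0.008;0 0 -0.4 0 0.008;0 0 -0.4 0 0.008;0 0 -0.4 0 0.008;0 0 0 -0.0667 0.008;0 0 0 -0.0667 0.008;0 0 0 -0.0667 0.008;0 0 0 -0.0667 0.008;0 0 0 -0.05 0.008")

```text
time_s: 11.9
position: [0.5998, -0.094, 0.1072]
tool_rot: [[0.995, -0.097, -0.001], [-0.097, -0.995, 0.0], [-0.001, -0.0, -1.0]]
ft_force: [0.2, 0.5, -3.1]
grip_width: 0.0122
gripper_force: 59.1
```

```bash
python3 -c "
from h import *
need(.592,.115,.09,-5.9)"
```

```text
tool d [-0.0279 -0.2073  0.0172] turn 0.4 yaw -5.5 q6 75.5
```

In the tool's units: -0.043 m is -0.86, -0.04 m is -0.8, 0.4 degrees is 0.0033.

Call:
drive_effector(ticks="-0.06 -0.4 0 0 0.008;-0.1 -0.8 0 0 0.008;-0.12 -0.86 0 0 0.008;-0.12 -0.86 0 0 0.008;-0.1 -0.78 0 0 0.008;-0.06 -0.44 0 0.0033 0.008;0 0 0 0 0.008;0 0 0 0 0.008")

```text
time_s: 12.7
position: [0.5932, 0.1146, 0.1072]
tool_rot: [[0.994, -0.108, -0.001], [-0.108, -0.994, -0.0], [-0.0, 0.0, -1.0]]
ft_force: [-0.2, -0.1, -1.9]
grip_width: 0.0121
gripper_force: 59.1
```

Run:
```python
from h import *
im=get_image('wrist');cv2.imwrite('pics/w4.png',im['pixels'][:,:,::-1])
need(.592,.115,.06,-5.9)
```

```text
tool d [-0.0014 -0.0009  0.0472] turn -0.4 yaw -6.3 q6 95.9
```

View pics/w4.png

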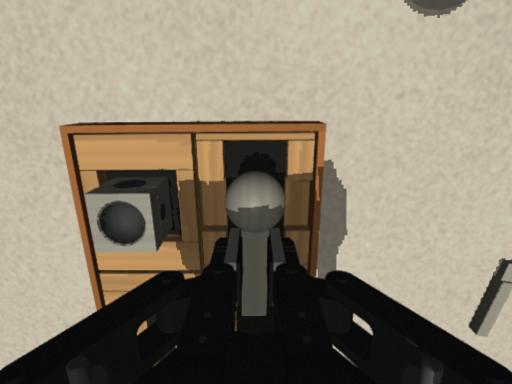

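The wrist view shows the large punch held level over the widest trough (255,180), and the block seated at (125,220). Lowering.

In the tool's units: 0.015 m is 0.3, 0.009 m is 0.18.

Call:
drive_effector(ticks="-0.02 0 0.3 0 0.008;0 0 0.3 0 0.008;0 0 0.3 0 0.008;0 0 0.18 0 0.008;0 0 0.12 0 0.008;0 0 0.06 0 0.008;0 0 0.02 0 0.008;0 0 0 0 0.008;0 0 0 0 0.008")

```text
time_s: 13.65
position: [0.5926, 0.1148, 0.0438]
tool_rot: [[0.994, -0.109, 0.001], [-0.109, -0.994, -0.0], [0.001, -0.0, -1.0]]
ft_force: [-0.3, 0.1, -1.5]
grip_width: 0.0126
gripper_force: 59.1
```

Call:
drive_effector(ticks="0 0 0.02 0 0.008;0 0 0.02 0 0.008;0 0 0 0 0.008")

```text
time_s: 13.95
position: [0.5923, 0.1148, 0.0413]
tool_rot: [[0.994, -0.109, -0.0], [-0.109, -0.994, -0.0], [-0.0, 0.0, -1.0]]
ft_force: [0.7, -0.5, -1.7]
grip_width: 0.0124
gripper_force: 59.1
```

In the tool's units: 0.001 m is 0.02, 0.0005 m is 0.01.

Call:
drive_effector(ticks="0 0 0.02 0 0.008;0 0 0.02 0 0.008;0 0 0.01 0 0.008;0 0 0 0 0.008")

```text
time_s: 14.35
position: [0.5924, 0.1148, 0.0393]
tool_rot: [[0.994, -0.109, 0.0], [-0.109, -0.994, -0.0], [0.0, 0.0, -1.0]]
ft_force: [-1.7, -0.8, 3.6]
grip_width: 0.0121
gripper_force: 59.9
```

Contact. I'll release, rise, and check.

In the tool's units: -0.025 m is -0.5, -0.02 m is -0.4.

Call:
drive_effector(ticks="0 0 0 0 0.018;0 0 0 0 0.025;0 0 0 0 0.03;0 0 -0.2 0 0.03;0 0 -0.4 0 0.03;0 0 -0.5 0 0.03;0 0 -0.5 0 0.03;0 0 0 0 0.045")

```text
time_s: 15.15
position: [0.5939, 0.1148, 0.1229]
tool_rot: [[0.994, -0.109, 0.007], [-0.109, -0.994, -0.0], [0.007, -0.001, -1.0]]
ft_force: [-0.3, 0.5, -0.2]
grip_width: 0.0429
gripper_force: 0.0
```

Add to h.py:
```python
def placed(x,y,z0,z1):
    im=get_image('wrist');P=cloud(im);c=im['pixels'].astype(int)
    m=(P[:,:,2]>z0)&(P[:,:,2]<z1)&(np.hypot(P[:,:,0]-x,P[:,:,1]-y)<.06)&(c[:,:,0]<c[:,:,2]*1.25)
    for b in blobs(m,100):
        k=np.zeros(m.shape,np.uint8);cv2.drawContours(k,[b],-1,1,-1);k&=m
        print('placed',*line(P[k>0][:,:2]),np.percentile(P[k>0][:,2],[50,97]).round(4))
```

Run:
```python
from h import *
placed(.592,.115,.014,.055)
need(.4458,-.3551,.10,-8.8)
```

```text
placed [592.4 113.4] [29. 83.] -4.6 [0.0318 0.0412]
tool d [-0.0953  0.4831  0.0203] turn 2.5 yaw -6.3 q6 96.0
```

The large punch is placed well. Next is the medium.

In the tool's units: 0.045 m is 0.9, -0.009 m is -0.18.

Call:
drive_effector(ticks="-0.18 0.9 0 0 0.045;-0.18 0.9 0 0 0.045;-0.18 0.9 0 0 0.045;-0.18 0.9 0 0 0.045;-0.18 0.9 0 0 0.045;-0.18 0.9 0 0 0.045;-0.18 0.9 0 0 0.045;-0.18 0.9 0 0 0.045;-0.18 0.9 0 0 0.045;-0.18 0.9 0 0 0.045", lines="1,2")

```text
time_s: 16.2
position: [0.4527, -0.3242, 0.1182]
```

Call:
drive_effector(ticks="-0.1 0.66 0.1 0.0208 0.045;0 0 0.1 0 0.045;0 0 0 0 0.045;0 0 0 0 0.045")

```text
time_s: 16.6
position: [0.4454, -0.3538, 0.1084]
tool_rot: [[0.989, -0.151, -0.001], [-0.151, -0.989, 0.001], [-0.001, -0.001, -1.0]]
ft_force: [0.8, -0.1, -0.2]
grip_width: 0.045
gripper_force: 0.0
```

Run:
```python
from h import *
punch(.446,-.355,.025,name='pics/w5.png')
need(.4458,-.3551,.02,-8.8)
```

```text
[ 447.1 -358. ] [18.8 68.9] -9.5 0.0197
tool d [0.0004 0.0014 0.0887] turn 0.1 yaw -8.7 q6 48.3
```

View pics/w5.png

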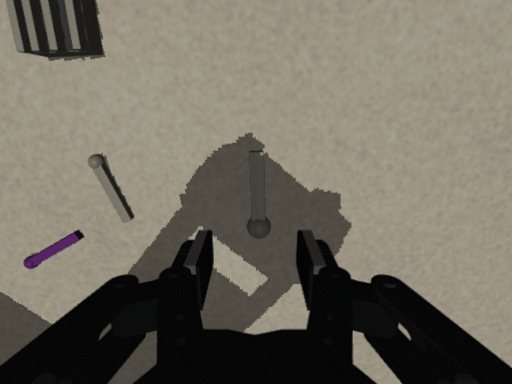

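The view shows the medium punch from (256,152) to its ball at (259,227). Small is at left, its ball at (96,160), with a purple one below it. Descending.

In the tool's units: 0.02 m is 0.4, 0.003 m is 0.06, 0.5 degrees is 0.0042.

Call:
drive_effector(ticks="0.03 0.06 0.3 0.0042 0.045;0 0 0.4 0 0.045;0 0 0.4 0 0.045;0 0 0.3 0 0.045;0 0 0.2 0 0.045;0 0 0.08 0 0.045;0 0 0 0 0.045;0 0 0 0 0.03;0 0 0 0 0.01;0 0 0 0 0.005", grip_force=60, lines="1,2")

```text
time_s: 17.65
position: [0.4466, -0.3584, 0.0256]
```

Call:
drive_effector(ticks="0 0 0 0 0.005;0 0 0 0 0.005;0 0 0 0 0.005")

```text
time_s: 17.95
position: [0.4465, -0.3584, 0.0255]
tool_rot: [[0.987, -0.161, 0.001], [-0.161, -0.987, -0.001], [0.001, 0.001, -1.0]]
ft_force: [-0.9, 1.1, 6.5]
grip_width: 0.0089
gripper_force: 61.4
```

In the tool's units: -0.02 m is -0.4, -0.015 m is -0.3.

Call:
drive_effector(ticks="0 0 -0.1 0 0.005;0 0 -0.3 0 0.005;0 0 -0.4 0 0.005;0 0 -0.4 0 0.005;0 0 -0.4 0 0.005;0 0 0 0 0.005")

```text
time_s: 18.55
position: [0.447, -0.359, 0.1072]
tool_rot: [[0.987, -0.161, 0.003], [-0.161, -0.987, -0.004], [0.003, 0.003, -1.0]]
ft_force: [-0.3, -0.5, -0.7]
grip_width: 0.0092
gripper_force: 60.6
```

```bash
python3 -c "
from h import *
need(.4785,.1265,.09,-5.9)"
```

```text
tool d [-0.047  -0.4843  0.0155] turn -3.4 yaw -9.3 q6 48.7
```

In the tool's units: -0.045 m is -0.9, -0.04 m is -0.8.

Call:
drive_effector(ticks="-0.04 -0.4 0 0 0.005;-0.08 -0.8 0 0 0.005;-0.08 -0.9 0 0 0.005;-0.08 -0.9 0 0 0.005;-0.08 -0.9 0 0 0.005;-0.08 -0.9 0 0 0.005;-0.1 -0.9 0 0 0.005;-0.1 -0.9 0 0 0.005;-0.1 -0.9 0 0 0.005;-0.1 -0.9 0 0 0.005", lines="1,2")

```text
time_s: 19.55
position: [0.4718, 0.0649, 0.1041]
```

Call:
drive_effector(ticks="-0.08 -0.8 0 0 0.005;-0.02 -0.4 0 -0.0283 0.005;0 -0.08 0 0 0.005;0 0 0 0 0.005;0 0 0 0 0.005")

```text
time_s: 20.05
position: [0.4774, 0.1262, 0.1044]
tool_rot: [[0.995, -0.104, -0.001], [-0.104, -0.995, -0.0], [-0.001, 0.0, -1.0]]
ft_force: [-0.3, 0.8, -1.0]
grip_width: 0.0088
gripper_force: 60.6
```

Run:
```python
from h import *
im=get_image('wrist');cv2.imwrite('pics/w6.png',im['pixels'][:,:,::-1])
need(.4785,.1265,.0365,-5.9)
```

```text
tool d [ 0.001  -0.0006  0.0681] turn -0.1 yaw -6.0 q6 97.0
```

View pics/w6.png

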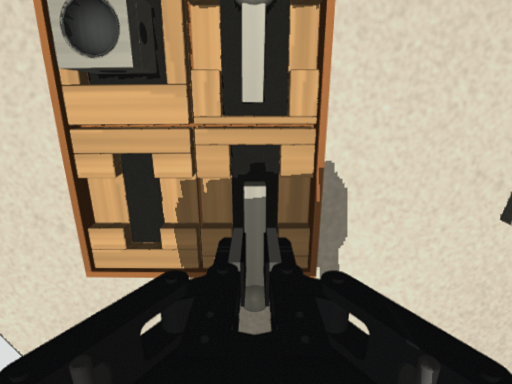

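The view shows the medium punch held at (256,240) over the mid-width trough, and the large one lying in its trough at (253,50). Lowering; expected contact is at TCP 0.0365.

In the tool's units: 0.015 m is 0.3, 0.009 m is 0.18.

Call:
drive_effector(ticks="0.01 -0.01 0.3 0 0.005;0 0 0.3 0 0.005;0 0 0.3 0 0.005;0 0 0.18 0 0.005;0 0 0.12 0 0.005;0 0 0.06 0 0.005;0 0 0.02 0 0.005;0 0 0 0 0.005;0 0 0 0 0.005", lines="1,2")

```text
time_s: 21.0
position: [0.4783, 0.1276, 0.0412]
```

Call:
drive_effector(ticks="0 0 0.02 0 0.005;0 0 0.02 0 0.005;0 0 0 0 0.005")

```text
time_s: 21.3
position: [0.4781, 0.1275, 0.0388]
tool_rot: [[0.995, -0.102, -0.0], [-0.102, -0.995, 0.0], [-0.0, 0.0, -1.0]]
ft_force: [-0.2, 0.5, -1.5]
grip_width: 0.0088
gripper_force: 60.6
```

In the tool's units: 0.001 m is 0.02, 0.0005 m is 0.01.

Call:
drive_effector(ticks="0 0 0.02 0 0.005;0 0 0.02 0 0.005;0 0 0.01 0 0.005;0 0 0 0 0.005")

```text
time_s: 21.7
position: [0.4781, 0.1275, 0.0366]
tool_rot: [[0.995, -0.102, 0.0], [-0.102, -0.995, -0.0], [0.0, -0.0, -1.0]]
ft_force: [-1.1, -0.3, 4.3]
grip_width: 0.0086
gripper_force: 61.2
```

In the tool's units: -0.025 m is -0.5, -0.02 m is -0.4.

Call:
drive_effector(ticks="0 0 0 0 0.015;0 0 0 0 0.022;0 0 0 0 0.03;0 0 -0.2 0 0.03;0 0 -0.4 0 0.03;0 0 -0.5 0 0.03;0 0 -0.5 0 0.03;0 0 0 0 0.04", lines="1,2")

```text
time_s: 22.5
position: [0.4795, 0.1276, 0.1197]
```

Run:
```python
from h import *
placed(.478,.1275,.014,.04)
need(.4676,-.239,.105,10.3)
```

```text
placed [477.9 127.7] [19. 70.] -5.2 [0.025  0.0309]
tool d [0.0263 0.3658 0.013 ] turn -16.2 yaw -5.9 q6 97.1
```

The medium punch is placed, with its ball top at 0.031 m as expected. Now the small one.

In the tool's units: 0.045 m is 0.9, 0.04 m is 0.8, -8.1 degrees is -0.0675.

Call:
drive_effector(ticks="0.06 0.8 0 0 0.04;0.06 0.9 0 0 0.04;0.06 0.9 0 0 0.04;0.06 0.9 0 0 0.04;0.06 0.9 0 0 0.04;0.06 0.9 0 0 0.04;0.06 0.9 0 0 0.04;0.06 0.8 0 0 0.04;0.04 0.32 0 0 0.04;0 0 0.12 -0.0675 0.04", lines="1,2")

```text
time_s: 23.55
position: [0.4666, -0.2413, 0.11]
```

Call:
drive_effector(ticks="0 0 0.12 -0.0675 0.04;0 0 0 0 0.04;0 0 0 0 0.04")

```text
time_s: 23.85
position: [0.4666, -0.2386, 0.1041]
tool_rot: [[0.984, 0.176, -0.001], [0.176, -0.984, 0.001], [-0.001, -0.001, -1.0]]
ft_force: [-0.0, 0.5, -0.0]
grip_width: 0.0401
gripper_force: 0.0
```

Run:
```python
from h import *
punch(.468,-.239,.02,r=.045,name='pics/w7.png')
need(.4676,-.239,.02,10.3)
```

```text
[ 468.8 -239.6] [59.5 11.5] 10.9 0.0118
tool d [0.0009 0.0005 0.0844] turn -0.1 yaw 10.2 q6 39.8
```

View pics/w7.png

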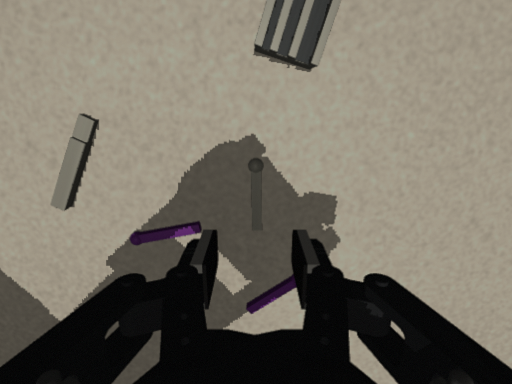

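The view shows the small punch with its ball at (256,165) and tail at (257,228), centred. The purple ones at (165,233) and (275,295) are clear of the fingers.

In the tool's units: 0.02 m is 0.4, 0.004 m is 0.08, -0.3 degrees is -0.0025.

Call:
drive_effector(ticks="0.04 0.02 0.3 -0.0025 0.04;0 0 0.4 0 0.04;0 0 0.4 0 0.04;0 0 0.3 0 0.04;0 0 0.16 0 0.04;0 0 0.08 0 0.04;0 0 0 0 0.04;0 0 0 0 0.025;0 0 0 0 0.01;0 0 0 0 0.003", grip_force=40)

```text
time_s: 24.9
position: [0.469, -0.24, 0.023]
tool_rot: [[0.983, 0.185, 0.001], [0.185, -0.983, -0.001], [0.001, 0.001, -1.0]]
ft_force: [0.3, 0.5, 3.4]
grip_width: 0.0065
gripper_force: 43.2
```

Call:
drive_effector(ticks="0 0 0 0 0.003;0 0 0 0 0.003;0 0 0 0 0.003")

```text
time_s: 25.2
position: [0.469, -0.24, 0.0229]
tool_rot: [[0.983, 0.185, 0.001], [0.185, -0.983, -0.001], [0.001, 0.001, -1.0]]
ft_force: [-0.3, 0.5, 6.3]
grip_width: 0.0065
gripper_force: 43.5
```

In the tool's units: -0.02 m is -0.4, -0.015 m is -0.3, 8.2 degrees is 0.0683.

Call:
drive_effector(ticks="0 0 -0.1 0 0.003;0 0 -0.3 0 0.003;0 0 -0.4 0 0.003;0 0 -0.4 0 0.003;0 0 -0.4 0 0.003;0 0 0 0.0683 0.003;0 0 0 0.0683 0.003;0 0 0 0 0.003")

```text
time_s: 26.0
position: [0.4687, -0.2398, 0.1025]
tool_rot: [[0.995, -0.102, -0.0], [-0.102, -0.995, 0.0], [-0.0, 0.0, -1.0]]
ft_force: [0.1, -0.2, 0.2]
grip_width: 0.0062
gripper_force: 42.8
```

```bash
python3 -c "
from h import *
need(.4875,.213,.09,-5.9)"
```

```text
tool d [-0.0273 -0.4523  0.0125] turn 0.1 yaw -5.8 q6 55.8
```

The manual's scale: shifts go in shares of 50 mm and turns go in shares of 120 degrees. Converting my numbers, -0.045 m is -0.9, -0.04 m is -0.8.

Call:
drive_effector(ticks="-0.02 -0.4 0 0 0.003;-0.04 -0.8 0 0 0.003;-0.06 -0.9 0 0 0.003;-0.06 -0.9 0 0 0.003;-0.06 -0.9 0 0 0.003;-0.06 -0.9 0 0 0.003;-0.06 -0.9 0 0 0.003;-0.06 -0.9 0 0 0.003;-0.06 -0.9 0 0 0.003;-0.04 -0.8 0 0 0.003", lines="1,2")

```text
time_s: 27.0
position: [0.4841, 0.1778, 0.1023]
```

Call:
drive_effector(ticks="-0.02 -0.54 0 0 0.003;0 -0.2 0 0 0.003;0 0 0 0 0.003;0 0 0 0 0.003")

```text
time_s: 27.4
position: [0.4872, 0.2117, 0.1022]
tool_rot: [[0.995, -0.099, -0.001], [-0.099, -0.995, -0.0], [-0.0, 0.0, -1.0]]
ft_force: [-0.6, -0.1, 0.3]
grip_width: 0.0061
gripper_force: 42.8
```

Run:
```python
from h import *
im=get_image('wrist');cv2.imwrite('pics/w8.png',im['pixels'][:,:,::-1])
need(.4875,.213,.034,-5.9)
```

```text
tool d [ 0.0001 -0.0016  0.0682] turn 0.1 yaw -5.8 q6 106.5
```

View pics/w8.png

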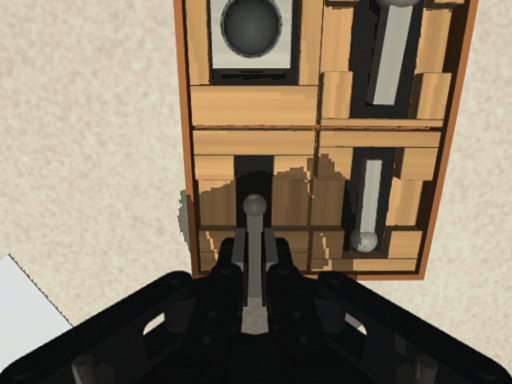

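The view shows the small punch held with its ball at (254,205) over the narrow trough, and the others all in place. Expected contact is at TCP 0.034.

In the tool's units: 0.015 m is 0.3, 0.009 m is 0.18.

Call:
drive_effector(ticks="0 -0.02 0.3 0 0.003;0 0 0.3 0 0.003;0 0 0.3 0 0.003;0 0 0.18 0 0.003;0 0 0.12 0 0.003;0 0 0.06 0 0.003;0 0 0.02 0 0.003;0 0 0 0 0.003;0 0 0 0 0.003", lines="1,2")

```text
time_s: 28.35
position: [0.4875, 0.2136, 0.0387]
```

Call:
drive_effector(ticks="0 0 0.02 0 0.003;0 0 0.02 0 0.003;0 0 0.02 0 0.003;0 0 0 0 0.003")

```text
time_s: 28.75
position: [0.4873, 0.2136, 0.0352]
tool_rot: [[0.995, -0.1, -0.0], [-0.1, -0.995, -0.0], [-0.0, 0.0, -1.0]]
ft_force: [0.4, 0.3, -0.3]
grip_width: 0.0066
gripper_force: 42.8
```

In the tool's units: 0.001 m is 0.02, 0.0005 m is 0.01.

Call:
drive_effector(ticks="0 0 0.02 0 0.003;0 0 0.01 0 0.003;0 0 0 0 0.003")

```text
time_s: 29.05
position: [0.4874, 0.2136, 0.034]
tool_rot: [[0.995, -0.1, 0.0], [-0.1, -0.995, 0.0], [0.0, -0.0, -1.0]]
ft_force: [-0.3, -0.3, 2.3]
grip_width: 0.0067
gripper_force: 43.1
```

In the tool's units: -0.03 m is -0.6, -0.025 m is -0.5.

Call:
drive_effector(ticks="0 0 0 0 0.012;0 0 0 0 0.018;0 0 0 0 0.025;0 0 -0.2 0 0.025;0 0 -0.4 0 0.025;0 0 -0.5 0 0.025;0 0 -0.6 0 0.025;0 0 -0.6 0 0.04;0 0 -0.4 0 0.04;0 0 0 0 0.04", lines="1,2")

```text
time_s: 30.05
position: [0.4884, 0.2138, 0.1722]
```

Run:
```python
from h import *
placed(.4875,.2136,.012,.03)
im=get_image('wrist');cv2.imwrite('pics/w9.png',im['pixels'][:,:,::-1])
```

```text
placed [486.4 212.1] [25.6 71.8] -5.4 [0.0158 0.0228]
```

View pics/w9.png

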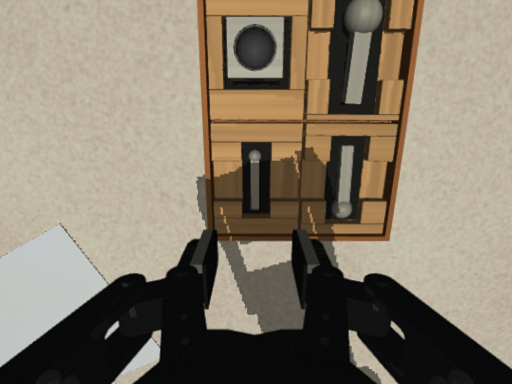

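The final view shows all four in their places: block (254,48), large (360,55), medium (345,180) and small (255,183). The arm is clear.

```bash
python3 -c "
from rig import close_job
print(close_job())"
```

```text
the job is handed in; nothing more can be done
None
```

I put the doming block and all three punches in their places in the tray and handed the job in at about 30 s; the last picture showed all four seated with the arm clear, and no verdict came back.

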